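# Load a coating blade onto its locating pin

## Task

Pick up the notched steel coating blade by its lift bar, lay it flat in the blade holder with the notch in its back edge over the holder's locating pin, and slide it back until the back edge is fully home against the rear shoulder. The pin is clamped at a different place along the shoulder each time, so find it and work the notch onto it gently, without forcing blade or holder. Leave the blade lying there released, and leave the timer, the white jar and the cuvette box alone.

Things in the scene. Friction and masses are not known exactly. Their poses are not given: they have to be found in the camera images.
- blade_bar (a point): Centre of the lift bar of the loose steel blade, the point to grasp. Bar 76 mm long (y), 12 wide (x), 16 high, on two posts (9 mm thick, at y = +-30 mm); its centre is 30 mm above the blade's underside and it stands 17 mm clear over the blade's top. x points to the back edge, 40 mm off; z up. The blade starts flat on the worktop, bar up.
- blade_back (a point): On the same blade: middle of the back edge (x side, the notched one), at the underside; same axes. The notch opens to the back here, at mid-length (y = 0): 10 mm wide, 19 mm deep, mouth chamfered 1.5 mm at 45 degrees to 13 mm wide.
- blade: The blade as a whole: 60 (x) by 110 (y) by 5 mm thick, 0.18 to 0.33 kg; origin at the centre of its underside, 10 mm along x from the bar's centre line; same axes. Front edge (-x) is bevelled.
- seat (a point): On the fixed aluminium holder: middle of the foot of its rear shoulder's face, at bed level. The shoulder faces -x and rises 10 mm above the flat bed, which runs 75 mm to -x and 85 mm each way along y. Blade home: blade_back at x = 0, z = 0 here, y as the pin has it, both x axes parallel, back edge on the shoulder along its length.
- pin_slot (a point): Middle of the slot in the bed in which the locating pin is clamped, 12 mm in front of the shoulder; axes as for seat. The rigid upright steel pin, 8 mm thick, 12 mm high, stands up to 20 mm either way along y from here; just where is not reported: see it or feel for it. With no notch on the pin the back edge stops 16 mm short of the shoulder.
- holder: The whole fixed holder with its pin, 95 by 170 mm; bed top 14 mm above the worktop; origin on the worktop 35 mm in front of the shoulder's face (seat is at x = 35, z = 14 mm). Steady pushes of 5 to 10 N are enough; over 40 N between blade and holder, a hard bump included, is forcing.
- timer: Small grey lab timer, 64 x 64 x 20 mm, bystander; origin at the centre of its underside
- sample_jar_0: White wide-neck plastic jar with white lid, 60 mm wide, 85 mm high, bystander; origin at the centre of its underside
- cuvette_box: Box with blue lid, 71 x 106 x 40 mm, bystander; origin at the centre of its underside
There are look-alikes about, which are no part of the job. Leave any orange or red look-alike of the blade alone.

How it is judged:
At the end, for the whole second after the job is handed in: The blade lies at rest, flat on the holder's bed (within 2 mm and 0.03 rad), its notch over the pin and its back edge within 2 mm of the rear shoulder and parallel to it within 0.035 rad (x of blade_back in the frame of seat between -0.002 and 0.002 m and y of blade_back in the frame of seat between -0.023 and 0.023 m and z of blade_back in the frame of seat between -0.002 and 0.002 m and angle between blade's own z axis and vertical below 0.03 rad and angle between the y axis of blade and the y axis of holder, either way round below 0.035 rad and linear speed of blade below 0.01 m/s); the robot touches nothing.
It fails at once if blade and holder (with its pin) press on each other with more than 40 N (contact force between blade and holder above 40 N).
It fails at once if timer, jar or cuvette box moved more than 15 mm (distance of any of timer, sample_jar_0, cuvette_box from where it was at the start of the episode above 0.015 m).
It also fails if it takes over 51 s, if anything falls off the work surface, if the arm or the gripper's body presses on something with over 40 N, if the wrist force passes 120 N, or if a joint passes its speed limit or range.

## Robot

A 6-joint arm with a two-finger parallel gripper is mounted at the origin on a cart in front of the work surface, level with it; the furniture and walls round the work are solid. World frame = base frame: x ahead of the robot, y to its left, z up, the work surface at z = 0. Lengths are in m, angles in rad, forces in N, time in s.
With the tool pointing down it reaches from about 0.3 to 0.775 m from the base axis. Payload 14.6 kg.
Tool frame: the origin (TCP) lies midway between the tips of the shut fingers; the grasp point (between the pads) lies 19 mm behind it (grasp_offset is the distance from the TCP to the grasp point, in m); z points along the fingers, y is the line along which they close (so a half turn about z gives the same grasp; the last joint's range is limited). The gripper opens to 94 mm and grips with 3 to 60 N. Pads are 16 mm wide; open, the fingers measure 119 mm over their backs; the gripper's body (75 mm by 177 mm) begins 78 mm behind the grasp point.
Start: joints at [1.069, 0.3, 1.521, -0, 1.321, -0.067], TCP at [0.232, 0.499, 0.205] pointing down, gripper open.
Joint ranges: [-3.03, 3.03], [-0.79, 2.21], [0.23, 2.52], [-1.04, 4.18], [0, 3.07], [-2.55, 2.55]. Speed limits (rad/s): [2.22, 2.22, 2.57, 3.14, 3.14, 3.14].

## Interface

Orientations are given as [roll, pitch, yaw] about the fixed x, y, z axes, in that order (R = Rz(yaw) Ry(pitch) Rx(roll)).
In Python, from station import * gives the robot as it stands. The module is installed in compiled form; this text tells all that it offers.
- The arm moves only by the tool send_rows, never from a script. Its argument "rows" is a list of rows, each an object of numbers: "dx", "dy", "dz": the shift along the tool's x, y, z in mm; "roll": the turn about the tool's z in degrees; "jaw": the closure, from -1 (fully open) to 1 (shut). In form: [{"dx": .., "dy": .., "dz": .., "roll": .., "jaw": ..}, ...]. A call has 1 to 12 rows; each row shifts and turns the commanded pose from where the row before left it, along the tool's axes as they then stand; what a row does not reach is not made up. A row lasts 1/12 s, in which the tool goes at most 41.7 mm and 7.16 degrees, less where a joint would pass 70% of its speed; a pose out of reach is approached as far as the arm can. A call is refused whole if a number of a shift passes 41.7 or a number of a turn 7.16, either way. A call with a gripper value outside its range is refused whole. The fingers move at their own pace and stop on an object; "force" is the grip in N (left out, the last holds). Time passes only in rows, so rows that do not move let the fingers close. It gives the time, the measured TCP pose, the force, the opening and the grip force at its end, in the units of the state.
- get_obs(): the state, without advancing time (a new reading comes with each control period).
- camera(name): name is "scene" or "side" or "wrist"; returns a dict with "frame" (420x560x3 uint8, red, green, blue), "z_map" (420x560 float32, m along the optical axis (not along the pixel's ray), 0 where there is no reading), "camera_matrix" (3x3 intrinsics, pixels), "rvec" (rotation vector, rad) and "tvec" (3), from world to camera coordinates, as OpenCV has them. Camera axes: x right, y down, z forward; pixel columns grow to the right and rows downward; lengths in m; the calibration is good to about 2 mm. A picture is of the moment at which its call begins.
- hand_in(): hands the job in; it is judged then, once.
The state is a dict: "time_s": time; "qpos": joint angles; "joint_vel": joint speeds; "tau": joint torques, N m; "ee_pos": TCP position; "eef_rot": TCP orientation; "force": force on the tool from outside, world axes, zero at the start; "moment": the same for the moment, N m; "grip_width": finger opening in m; "grip_force": force on a finger pad.
Only numpy, scipy, OpenCV 4.12 (cv2) and the standard library are available. Lean on these libraries where they do the work, as an engineer would, in place of code of your own. Each camera call takes 0.05 s, during which the arm holds its last target. There are 200 camera calls.

## Working session

There is one attempt and no reset: what is moved stays moved. The work goes in short steps, Python scripts to look and compute and a tool call to move; the robot and the scene stay as the last step left them, time stands still between calls to the robot, and variables do not carry over. Pictures are saved under pics/ and viewed, at most 10 in all, crops included, and the job is handed in when it is done.

Besides the shell and the picture viewer there is one more tool, called after ">>>" in YAML: its name, and indented under it one key for each argument. send_rows: Moves the arm, as the interface text tells. Its arguments: {"type":"object","properties":{"rows":{"type":"array"},"force":{"type":"number"}},"required":["rows"]}

```bash
mkdir -p pics
cat > h.py <<'E'
from station import *
import numpy as np, cv2
def cam(n):
    c=camera(n); c['R']=cv2.Rodrigues(np.array(c['rvec'],float))[0]; c['t']=np.array(c['tvec'],float).ravel(); c['K']=np.array(c['camera_matrix'],float); return c
def ray(c,u,v,z):
    d=c['R'].T@np.linalg.inv(c['K'])@np.array([u,v,1.]); o=-c['R'].T@c['t']
    return o+d*(z-o[2])/d[2]
def proj(c,p):
    q=c['K']@(c['R']@np.array(p,float)+c['t']); return q[:2]/q[2]
def cloud(c):
    h,w=c['z_map'].shape; u,v=np.meshgrid(np.arange(w),np.arange(h)); z=c['z_map']
    P=np.stack([u*z,v*z,z],-1)@np.linalg.inv(c['K']).T
    return (P-c['t'])@c['R']
def save(c,n): cv2.imwrite('pics/'+n+'.png',c['frame'][...,::-1])
E
python3 - <<'E'
from h import *
o=get_obs(); print(o['time_s'],o['ee_pos'],o['eef_rot'])
a=[cam(n) for n in('scene','side')]
for c in a: print(-c['R'].T@c['t'])
cv2.imwrite('pics/a.png',a[0]['frame'][...,::-1])
cv2.imwrite('pics/b.png',a[1]['frame'][...,::-1])
import pickle; pickle.dump(a,open('a.pkl','wb'))
E
```

```text
0.0 [0.23156914 0.49858248 0.20488185] [-3.14045051e+00 -4.28374783e-05  2.70674945e+00]
[-0.04643195 -0.86830255  0.79559671]
[0.92089076 0.09840517 0.77997189]
```

View pics/a.png

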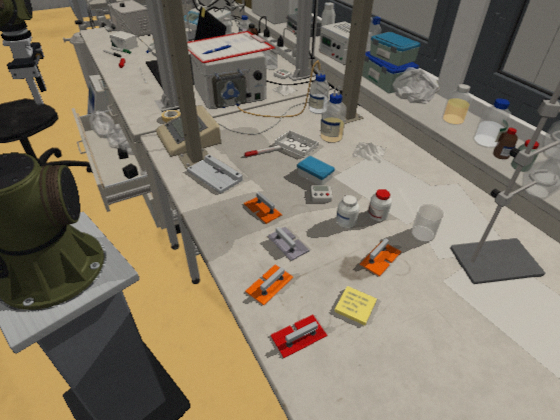

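View pics/b.png

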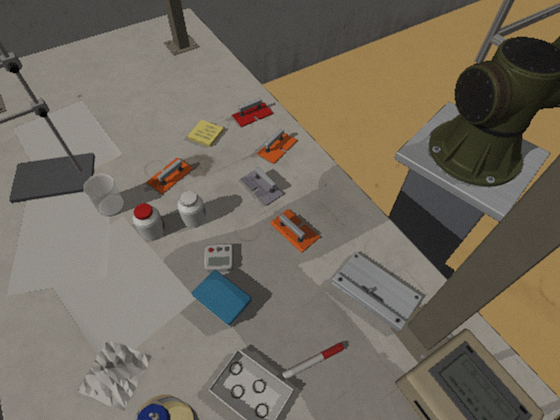

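Grey blade: scene (289,242), side (263,186). Holder: scene (213,172), side (377,290), and the pin looks to be near its middle. The jar, timer and blue box stand clear. Orange and red look-alikes are around the blade. Next I'll magnify both.

Run:
```python
from h import *
import pickle
a=pickle.load(open('a.pkl','rb'))
def crop(c,u,v,w,h,s): return cv2.resize(c['frame'][v-h:v+h,u-w:u+w,::-1],None,fx=s,fy=s,interpolation=cv2.INTER_CUBIC)
A=[crop(a[0],289,242,30,25,6),crop(a[0],213,172,32,25,6)]
B=[crop(a[1],263,186,30,25,6),crop(a[1],377,290,50,42,4)]
im=np.zeros((640,800,3),np.uint8)
im[0:300,0:360]=A[0];im[0:300,380:764]=A[1];im[310:610,0:360]=B[0];im[300:636,380:780]=B[1]
cv2.imwrite('pics/c.png',im[:,:][:600] if 0 else cv2.resize(im,(750,600)))
for (i,u,v) in [(0,289,242),(1,263,186),(0,213,172),(1,377,290),(0,348,212),(1,190,210),(0,320,194),(1,218,258),(0,316,168),(1,222,297),(0,262,208),(1,296,230),(0,180,60),(1,435,260)]:
    print(i,u,v,cloud(a[i])[v,u].round(3),ray(a[i],u,v,0.01).round(3))
```

```text
0 289 242 [ 0.479 -0.367  0.035] [ 0.497 -0.351  0.01 ]
1 263 186 [ 0.495 -0.344  0.003] [ 0.499 -0.34   0.01 ]
0 213 172 [0.532 0.037 0.016] [0.537 0.044 0.01 ]
1 377 290 [0.537 0.038 0.015] [0.534 0.038 0.01 ]
0 348 212 [ 0.658 -0.416  0.063] [ 0.709 -0.383  0.01 ]
1 190 210 [ 0.694 -0.38   0.067] [ 0.676 -0.419  0.01 ]
0 320 194 [ 0.704 -0.276  0.017] [ 0.711 -0.271  0.01 ]
1 218 258 [ 0.72  -0.265  0.019] [ 0.717 -0.27   0.01 ]
0 316 168 [ 0.77  -0.197  0.04 ] [ 0.803 -0.17   0.01 ]
1 222 297 [ 0.779 -0.183  0.039] [ 0.774 -0.194  0.01 ]
0 262 208 [ 0.539 -0.194  0.005] [ 0.536 -0.198  0.01 ]
1 296 230 [ 0.553 -0.18   0.037] [ 0.54 -0.19  0.01]
0 180 60 [0.53  0.133 0.355] [0.982 0.919 0.01 ]
1 435 260 [ 0.109  0.09  -0.384] [0.384 0.093 0.01 ]
```

View pics/c.png

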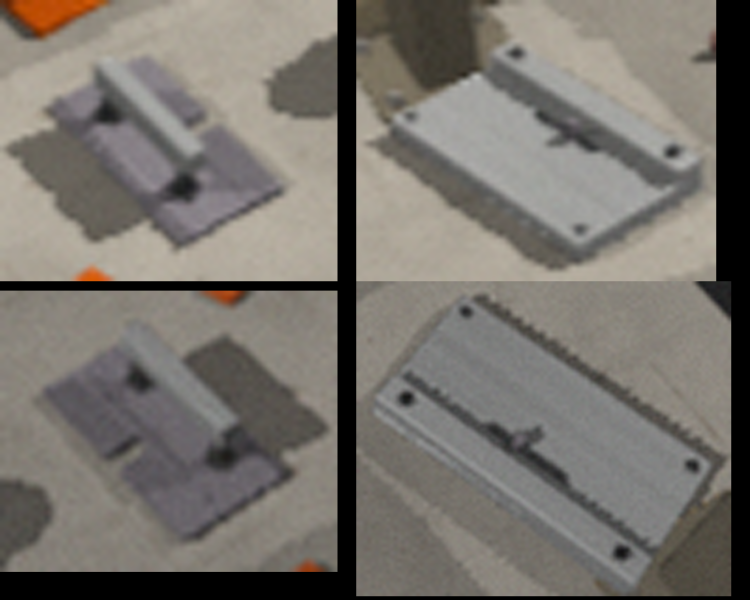

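Blade (scene crop): the notch opens at the upper-right long edge, pixel ~(297,238) in scene and (253,191) in side. Holder: the shoulder is on the far side from the robot, with the pin near (219,169) in scene. I'll turn the corners into poses and check for the pillar.

Run:
```python
from h import *
import pickle
a=pickle.load(open('a.pkl','rb')); s,d=a
p=lambda c,z,L:[print(z,uv,ray(c,*uv,z)[:2].round(4)) for uv in L]
print('blade scene');p(s,.005,[(287.4,227.1),(310,250.4),(291,260.6),(267.4,235.7),(296.7,238)])
print('blade side');p(d,.005,[(240.1,179.2),(266.4,204.8),(284.6,193.2),(252.9,190.8)])
print('holder scene bed');p(s,.014,[(188,168),(220.8,190.5),(204.3,161.2),(236,179.9)]);p(s,.026,[(219,168.7)])
print('holder side');p(d,.014,[(357.4,252.3),(424,296.3)]);p(d,.024,[(401.4,330.4),(332,281),(340,273.1),(405.4,319.2)])
# obstacles tall
for c in a:
    P=cloud(c);m=(P[...,2]>.1)&(P[...,0]>.15)&(P[...,0]<1.0)&(np.abs(P[...,1])<.7)&(c['z_map']>0)
    Q=(P[m]*[10,10,5]).round().astype(int)
    k,n=np.unique(Q,axis=0,return_counts=True)
    print([(x[0]/10,x[1]/10,x[2]/5,int(y)) for x,y in zip(k,n) if y>15])
# bar points
for c in a:
    P=cloud(c);m=(P[...,2]>.028)&(P[...,2]<.06)&(np.hypot(P[...,0]-.49,P[...,1]+.36)<.06)
    print('bar',P[m].mean(0).round(4),m.sum(), np.degrees(np.arctan2(*np.linalg.svd(P[m][:,:2]-P[m][:,:2].mean(0))[2][0][::-1])), np.percentile(P[m][:,2],95))
```

```text
blade scene
0.005 (287.4, 227.1) [ 0.5377 -0.3032]
0.005 (310, 250.4) [ 0.5195 -0.4077]
0.005 (291, 260.6) [ 0.4572 -0.3984]
0.005 (267.4, 235.7) [ 0.4734 -0.2898]
0.005 (296.7, 238) [ 0.5264 -0.3512]
blade side
0.005 (240.1, 179.2) [ 0.5208 -0.4029]
0.005 (266.4, 204.8) [ 0.5329 -0.295 ]
0.005 (284.6, 193.2) [ 0.4746 -0.2864]
0.005 (252.9, 190.8) [ 0.5248 -0.3511]
holder scene bed
0.014 (188, 168) [0.4865 0.113 ]
0.014 (220.8, 190.5) [ 0.4938 -0.0541]
0.014 (204.3, 161.2) [0.5488 0.1088]
0.014 (236, 179.9) [ 0.5621 -0.044 ]
0.026 (219, 168.7) [0.5498 0.027 ]
holder side
0.014 (357.4, 252.3) [ 0.4909 -0.0468]
0.014 (424, 296.3) [0.4797 0.1192]
0.024 (401.4, 330.4) [0.5792 0.1232]
0.024 (332, 281) [ 0.5905 -0.0434]
0.024 (340, 273.1) [ 0.564  -0.0422]
0.024 (405.4, 319.2) [0.5542 0.1168]
[(np.float64(0.2), np.float64(0.3), np.float64(0.4), 62), (np.float64(0.2), np.float64(0.3), np.float64(0.6), 160), (np.float64(0.2), np.float64(0.4), np.float64(0.2), 191), (np.float64(0.2), np.float64(0.4), np.float64(0.4), 816), (np.float64(0.2), np.float64(0.4), np.float64(0.6), 42), (np.float64(0
[... 1863 characters left out ...]
4(0.2), np.float64(0.4), 17), (np.float64(0.6), np.float64(0.1), np.float64(0.2), 1139), (np.float64(0.6), np.float64(0.1), np.float64(0.4), 2868), (np.float64(0.6), np.float64(0.1), np.float64(0.6), 81), (np.float64(0.6), np.float64(0.2), np.float64(0.2), 1774), (np.float64(0.6), np.float64(0.2), np.float64(0.4), 3119), (np.float64(0.8), np.float64(-0.7), np.float64(0.2), 48), (np.float64(0.8), np.float64(-0.7), np.float64(0.4), 65), (np.float64(1.0), np.float64(-0.1), np.float64(0.2), 963), (np.float64(1.0), np.float64(0.0), np.float64(0.2), 39)]
bar [ 0.4851 -0.3493  0.0365] 145 -96.95560496855522 0.04065348387213191
bar [ 0.4888 -0.3421  0.0358] 141 82.19357841132795 0.038608415138908975
```

```bash
cat > plan.py <<'E'
import sys,json
from h import *
def plan(wps,start=None):
    """wps: (x,y,z,yaw_deg,n); prints rows in tool axes"""
    o=get_obs(); p=np.array(o['ee_pos']) if start is None else np.array(start[:3],float)
    yaw=np.degrees(o['eef_rot'][2]) if start is None else start[3]
    out=[]
    for x,y,z,w,n in wps:
        for i in range(n):
            k=n-i; d=(np.array([x,y,z])-p)/k; r=-(((w-yaw+180)%360)-180)/k
            R=np.array([[np.cos(np.radians(yaw)),np.sin(np.radians(yaw)),0],[np.sin(np.radians(yaw)),-np.cos(np.radians(yaw)),0],[0,0,-1]])
            t=(R.T@d*1000).round(1); r=round(r,1); p=p+R@t/1000; yaw-=r
            out.append(dict(dx=t[0],dy=t[1],dz=t[2],roll=r))
    print(json.dumps(out)); return out
E
python3 -c "
from plan import *
plan([(.345,.07,.205,83,12)]); plan([(.36,-.12,.205,82.5,5),(.487,-.346,.205,82.5,7)],(.345,.07,.205,83))
import pickle
for c in pickle.load(open('a.pkl','rb')):
    P=cloud(c);m=(P[...,2]>.06)&(P[...,2]<.5)&(P[...,0]>.4)&(P[...,0]<.75)&(abs(P[...,1]-.17)<.1)
    print(np.percentile(P[m],[1,10,50,90,99],axis=0).round(3))
"
```

```text
[{"dx": -23.6, "dy": -28.4, "dz": -0.0, "roll": 6.0}, {"dx": -26.5, "dy": -25.8, "dz": -0.0, "roll": 6.0}, {"dx": -29.0, "dy": -22.9, "dz": -0.0, "roll": 6.0}, {"dx": -31.2, "dy": -19.7, "dz": -0.0, "roll": 6.0}, {"dx": -33.1, "dy": -16.3, "dz": -0.0, "roll": 6.0}, {"dx": -34.7, "dy": -12.8, "dz": -0.0, "roll": 6.0}, {"dx": -35.8, "dy": -9.1, "dz": -0.0, "roll": 6.0}, {"dx": -36.6, "dy": -5.3, "dz": -0.0, "roll": 6.0}, {"dx": -36.9, "dy": -1.5, "dz": -0.0, "roll": 6.0}, {"dx": -36.9, "dy": 2.4, "dz": -0.0, "roll": 6.0}, {"dx": -36.4, "dy": 6.3, "dz": -0.0, "roll": 6.0}, {"dx": -35.6, "dy": 10.0, "dz": -0.1, "roll": 6.1}]
[{"dx": -37.4, "dy": 7.6, "dz": 0.0, "roll": 0.1}, {"dx": -37.3, "dy": 7.7, "dz": 0.0, "roll": 0.1}, {"dx": -37.3, "dy": 7.7, "dz": 0.0, "roll": 0.1}, {"dx": -37.3, "dy": 7.8, "dz": 0.0, "roll": 0.1}, {"dx": -37.3, "dy": 7.9, "dz": 0.0, "roll": 0.1}, {"dx": -29.6, "dy": 22.2, "dz": 0.0, "roll": 0.0}, {"dx": -29.7, "dy": 22.2, "dz": 0.0, "roll": 0.0}, {"dx": -29.6, "dy": 22.2, "dz": 0.0, "roll": 0.0}, {"dx": -29.7, "dy": 22.2, "dz": 0.0, "roll": 0.0}, {"dx": -29.6, "dy": 22.2, "dz": 0.0, "roll": 0.0}, {"dx": -29.7, "dy": 22.2, "dz": 0.0, "roll": 0.0}, {"dx": -29.6, "dy": 22.2, "dz": 0.0, "roll": 0.0}]
[[0.519 0.125 0.063]
 [0.523 0.128 0.078]
 [0.535 0.134 0.292]
 [0.619 0.186 0.464]
 [0.672 0.255 0.497]]
[[0.554 0.127 0.062]
 [0.557 0.133 0.071]
 [0.565 0.162 0.295]
 [0.648 0.231 0.45 ]
 [0.678 0.265 0.491]]
```

>>> send_rows:
  rows:
    - {"dx": -24,"dy": -28,"roll": 6,"jaw": -1}
    - {"dx": -26,"dy": -26,"roll": 6,"jaw": -1}
    - {"dx": -29,"dy": -23,"roll": 6,"jaw": -1}
    - {"dx": -31,"dy": -20,"roll": 6,"jaw": -1}
    - {"dx": -33,"dy": -16,"roll": 6,"jaw": -1}
    - {"dx": -35,"dy": -13,"roll": 6,"jaw": -1}
    - {"dx": -36,"dy": -9,"roll": 6,"jaw": -1}
    - {"dx": -37,"dy": -5,"roll": 6,"jaw": -1}
    - {"dx": -37,"dy": -1,"roll": 6,"jaw": -1}
    - {"dx": -37,"dy": 2,"roll": 6,"jaw": -1}
    - {"dx": -36,"dy": 6,"roll": 6,"jaw": -1}
    - {"dx": -36,"dy": 10,"roll": 6,"jaw": -1}

```text
invalid input at $.rows[0]: expected keys dx, dy, dz, roll, jaw
```

>>> send_rows:
  rows:
    - {"dx": -37,"dy": 8,"jaw": -1}
    - {"dx": -37,"dy": 8,"jaw": -1}
    - {"dx": -37,"dy": 8,"jaw": -1}
    - {"dx": -37,"dy": 8,"jaw": -1}
    - {"dx": -37,"dy": 8,"jaw": -1}
    - {"dx": -30,"dy": 22,"jaw": -1}
    - {"dx": -30,"dy": 22,"jaw": -1}
    - {"dx": -30,"dy": 22,"jaw": -1}
    - {"dx": -30,"dy": 22,"jaw": -1}
    - {"dx": -30,"dy": 22,"jaw": -1}
    - {"dx": -30,"dy": 22,"jaw": -1}
    - {"dx": -30,"dy": 22,"jaw": -1}

```text
invalid input at $.rows[0]: expected keys dx, dy, dz, roll, jaw
```

Run:
```python
from h import *
o=get_obs(); print(o['time_s'],o['ee_pos'],np.degrees(o['eef_rot']),o['force'])
c=cam('wrist'); save(c,'w1'); print(-c['R'].T@c['t'])
P=cloud(c)
m=((P[...,2]>.03)&(P[...,2]<.05)&(np.hypot(P[...,0]-.487,P[...,1]+.346)<.06)).astype(np.uint8)
v=P[m>0]
if len(v):
    r=cv2.minAreaRect((v[:,:2]*1000).astype(np.float32)); print('bar',r,v[:,2].mean(), proj(c,(.487,-.346,.038)))
m=((P[...,2]>.0025)&(P[...,2]<.012)&(np.hypot(P[...,0]-.497,P[...,1]+.346)<.075)); v=P[m]
if len(v): print('blade',cv2.minAreaRect((v[:,:2]*1000).astype(np.float32)),len(v))
for n,q in dict(bar=(.487,-.346,.038),back=(.5256,-.351,.005)).items(): print(n,proj(c,q))
```

```text
0.1 [0.23156578 0.49861687 0.20494735] [-1.79940000e+02 -3.53959712e-03  1.55086974e+02] [ 0.1904885  -1.00629179  0.53554371]
[0.16162205 0.53066782 0.38441022]
bar [-190.81262648  611.48549436]
back [-146.95997393  599.62855747]
```

View pics/w1.png

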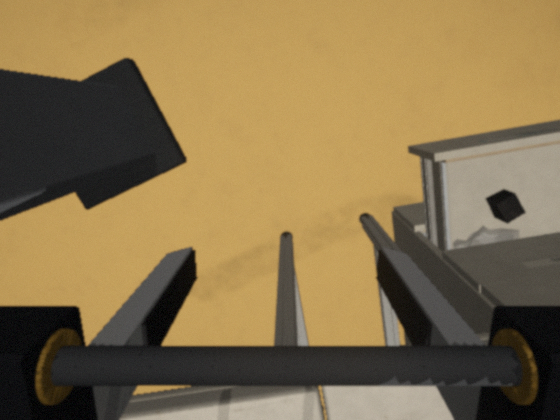

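The rows need all five keys, so the arm has not moved. The wrist picture shows only the floor with the fingers at the bottom. I'll send the move again.

>>> send_rows:
  rows:
    - {"dx": -24,"dy": -28,"dz": 0,"roll": 6,"jaw": -1}
    - {"dx": -26,"dy": -26,"dz": 0,"roll": 6,"jaw": -1}
    - {"dx": -29,"dy": -23,"dz": 0,"roll": 6,"jaw": -1}
    - {"dx": -31,"dy": -20,"dz": 0,"roll": 6,"jaw": -1}
    - {"dx": -33,"dy": -16,"dz": 0,"roll": 6,"jaw": -1}
    - {"dx": -35,"dy": -13,"dz": 0,"roll": 6,"jaw": -1}
    - {"dx": -36,"dy": -9,"dz": 0,"roll": 6,"jaw": -1}
    - {"dx": -37,"dy": -5,"dz": 0,"roll": 6,"jaw": -1}
    - {"dx": -37,"dy": -1,"dz": 0,"roll": 6,"jaw": -1}
    - {"dx": -37,"dy": 2,"dz": 0,"roll": 6,"jaw": -1}
    - {"dx": -36,"dy": 6,"dz": 0,"roll": 6,"jaw": -1}
    - {"dx": -36,"dy": 10,"dz": 0,"roll": 6,"jaw": -1}

```text
time_s: 1.15
ee_pos: [0.3452, 0.068, 0.2056]
eef_rot: [3.141, -0.0, 1.445]
force: [0.5, 0.7, -0.2]
grip_width: 0.0944
grip_force: 0.0
```

>>> send_rows:
  rows:
    - {"dx": -37,"dy": 8,"dz": 0,"roll": 0,"jaw": -1}
    - {"dx": -37,"dy": 8,"dz": 0,"roll": 0,"jaw": -1}
    - {"dx": -37,"dy": 8,"dz": 0,"roll": 0,"jaw": -1}
    - {"dx": -37,"dy": 8,"dz": 0,"roll": 0,"jaw": -1}
    - {"dx": -37,"dy": 8,"dz": 0,"roll": 0,"jaw": -1}
    - {"dx": -30,"dy": 22,"dz": 0,"roll": 0,"jaw": -1}
    - {"dx": -30,"dy": 22,"dz": 0,"roll": 0,"jaw": -1}
    - {"dx": -30,"dy": 22,"dz": 0,"roll": 0,"jaw": -1}
    - {"dx": -30,"dy": 22,"dz": 0,"roll": 0,"jaw": -1}
    - {"dx": -30,"dy": 22,"dz": 0,"roll": 0,"jaw": -1}
    - {"dx": -30,"dy": 22,"dz": 0,"roll": 0,"jaw": -1}
    - {"dx": -30,"dy": 22,"dz": 0,"roll": 0,"jaw": -1}

```text
time_s: 2.15
ee_pos: [0.4908, -0.3475, 0.205]
eef_rot: [-3.141, -0.0, 1.45]
force: [1.3, -0.0, 0.7]
grip_width: 0.0938
grip_force: 0.0
```

```bash
cat > look.py <<'E'
from h import *
o=get_obs(); print(o['time_s'],o['ee_pos'],np.degrees(o['eef_rot']),o['force'])
c=cam('wrist'); save(c,'w2'); print(-c['R'].T@c['t'])
P=cloud(c)
m=((P[...,2]>.03)&(P[...,2]<.05)&(np.hypot(P[...,0]-.487,P[...,1]+.346)<.06)).astype(np.uint8)
v=P[m>0]
if len(v):
    r=cv2.minAreaRect((v[:,:2]*1000).astype(np.float32)); print('bar',r,v[:,2].mean(), proj(c,(.487,-.346,.038)))
m=((P[...,2]>.0025)&(P[...,2]<.012)&(np.hypot(P[...,0]-.497,P[...,1]+.346)<.075)); v=P[m]
if len(v): print('blade',cv2.minAreaRect((v[:,:2]*1000).astype(np.float32)),len(v))
for n,q in dict(bar=(.487,-.346,.038),back=(.5256,-.351,.005)).items(): print(n,proj(c,q))
E
python3 look.py
```

```text
2.15 [ 0.4908352  -0.34745558  0.20496095] [-1.79972628e+02 -1.73863146e-02  8.30749223e+01] [ 1.30651033 -0.0040554   0.67254634]
[ 0.49967801 -0.27180764  0.38444113]
bar ((486.3472595214844, -346.4621887207031), (76.22220611572266, 11.514771461486816), 82.65013122558594) 0.038111343730682375 [282.59866616 192.1184573 ]
blade ((499.788818359375, -345.3416748046875), (132.51898193359375, 132.19915771484375), 11.318645477294922) 4921
bar [282.59866616 192.1184573 ]
back [320.36921111 185.63073224]
```

View pics/w2.png

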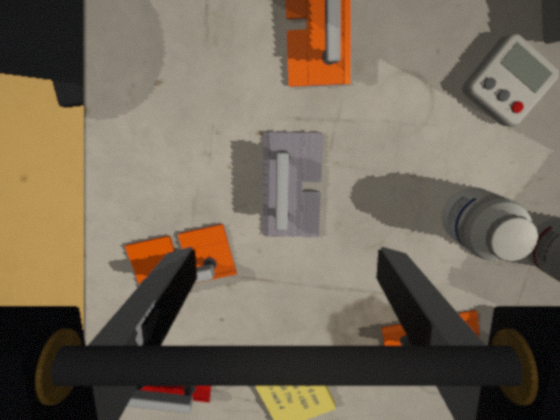

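The wrist view shows the grey blade at (292,184), its bar at (283,192), and the notch to the right at (312,184). The depth fit agrees with that. Next I go down and grasp.

>>> send_rows:
  rows:
    - {"dx": 0.5,"dy": -4.5,"dz": 20,"roll": 0.4,"jaw": -1}
    - {"dx": 0,"dy": 0,"dz": 38,"roll": 0,"jaw": -1}
    - {"dx": 0,"dy": 0,"dz": 38,"roll": 0,"jaw": -1}
    - {"dx": 0,"dy": 0,"dz": 38,"roll": 0,"jaw": -1}
    - {"dx": 0,"dy": 0,"dz": 30,"roll": 0,"jaw": -1}
    - {"dx": 0,"dy": 0,"dz": 20,"roll": 0,"jaw": -1}
    - {"dx": 0,"dy": 0,"dz": 10,"roll": 0,"jaw": -1}
    - {"dx": 0,"dy": 0,"dz": 0,"roll": 0,"jaw": -1}

```text
time_s: 2.87
ee_pos: [0.485, -0.344, 0.0093]
eef_rot: [-3.138, -0.002, 1.443]
force: [-0.4, 0.7, -0.6]
grip_width: 0.0938
grip_force: 0.0
```

>>> send_rows:
  rows:
    - {"dx": 0,"dy": 0,"dz": 0,"roll": 0,"jaw": 1}
    - {"dx": 0,"dy": 0,"dz": 0,"roll": 0,"jaw": 1}
    - {"dx": 0,"dy": 0,"dz": 0,"roll": 0,"jaw": 1}
    - {"dx": 0,"dy": 0,"dz": 0,"roll": 0,"jaw": 1}
    - {"dx": 0,"dy": 0,"dz": 0,"roll": 0,"jaw": 1}
    - {"dx": 0,"dy": 0,"dz": 0,"roll": 0,"jaw": 1}
    - {"dx": 0,"dy": 0,"dz": 0,"roll": 0,"jaw": 1}
    - {"dx": 0,"dy": 0,"dz": 0,"roll": 0,"jaw": 1}
    - {"dx": 0,"dy": 0,"dz": 0,"roll": 0,"jaw": 1}
    - {"dx": 0,"dy": 0,"dz": 0,"roll": 0,"jaw": 1}
  force: 25

```text
time_s: 3.7
ee_pos: [0.4859, -0.3447, 0.0114]
eef_rot: [-3.142, -0.0, 1.443]
force: [0.0, 0.4, -0.2]
grip_width: 0.0308
grip_force: 0.0
```

>>> send_rows:
  rows:
    - {"dx": 0,"dy": 0,"dz": 0,"roll": 0,"jaw": 1}
    - {"dx": 0,"dy": 0,"dz": 0,"roll": 0,"jaw": 1}
    - {"dx": 0,"dy": 0,"dz": 0,"roll": 0,"jaw": 1}
    - {"dx": 0,"dy": 0,"dz": 0,"roll": 0,"jaw": 1}
    - {"dx": 0,"dy": 0,"dz": 0,"roll": 0,"jaw": 1}
    - {"dx": 0,"dy": 0,"dz": 0,"roll": 0,"jaw": 1}
    - {"dx": 0,"dy": 0,"dz": 0,"roll": 0,"jaw": 1}

```text
time_s: 4.28
ee_pos: [0.486, -0.3448, 0.0114]
eef_rot: [3.141, 0.0, 1.443]
force: [0.2, 0.1, -0.0]
grip_width: 0.0118
grip_force: 25.0
```

```bash
python3 -c "
from plan import *
plan([(.486,-.3448,.13,82.7,4),(.50,-.11,.15,93.8,8)])"
```

```text
[{"dx": -0.0, "dy": -0.0, "dz": -29.6, "roll": -0.0}, {"dx": -0.0, "dy": -0.0, "dz": -29.7, "roll": -0.0}, {"dx": -0.0, "dy": -0.0, "dz": -29.6, "roll": -0.0}, {"dx": -0.0, "dy": -0.0, "dz": -29.7, "roll": -0.0}, {"dx": 29.3, "dy": -2.0, "dz": -2.5, "roll": -1.4}, {"dx": 29.4, "dy": -1.3, "dz": -2.5, "roll": -1.4}, {"dx": 29.4, "dy": -0.6, "dz": -2.5, "roll": -1.4}, {"dx": 29.4, "dy": 0.2, "dz": -2.5, "roll": -1.4}, {"dx": 29.4, "dy": 0.9, "dz": -2.5, "roll": -1.4}, {"dx": 29.3, "dy": 1.6, "dz": -2.5, "roll": -1.4}, {"dx": 29.3, "dy": 2.3, "dz": -2.5, "roll": -1.4}, {"dx": 29.3, "dy": 3.0, "dz": -2.5, "roll": -1.3}]
```

>>> send_rows:
  rows:
    - {"dx": 0,"dy": 0,"dz": -20,"roll": 0,"jaw": 1}
    - {"dx": 0,"dy": 0,"dz": -33,"roll": 0,"jaw": 1}
    - {"dx": 0,"dy": 0,"dz": -33,"roll": 0,"jaw": 1}
    - {"dx": 0,"dy": 0,"dz": -33,"roll": 0,"jaw": 1}
    - {"dx": 29,"dy": -2,"dz": -2.5,"roll": -1.4,"jaw": 1}
    - {"dx": 29,"dy": -1,"dz": -2.5,"roll": -1.4,"jaw": 1}
    - {"dx": 29,"dy": -0.5,"dz": -2.5,"roll": -1.4,"jaw": 1}
    - {"dx": 29,"dy": 0,"dz": -2.5,"roll": -1.4,"jaw": 1}
    - {"dx": 29,"dy": 1,"dz": -2.5,"roll": -1.4,"jaw": 1}
    - {"dx": 29,"dy": 1.5,"dz": -2.5,"roll": -1.4,"jaw": 1}
    - {"dx": 29,"dy": 2,"dz": -2.5,"roll": -1.4,"jaw": 1}
    - {"dx": 29,"dy": 3,"dz": -2.5,"roll": -1.3,"jaw": 1}

```text
time_s: 5.28
ee_pos: [0.4993, -0.1114, 0.1503]
eef_rot: [-3.141, -0.0, 1.638]
force: [0.5, -0.1, -2.2]
grip_width: 0.0118
grip_force: 25.0
```

>>> send_rows:
  rows:
    - {"dx": 0,"dy": 0,"dz": 0,"roll": 0,"jaw": 1}
    - {"dx": 0,"dy": 0,"dz": 0,"roll": 0,"jaw": 1}

```text
time_s: 5.45
ee_pos: [0.4997, -0.1118, 0.1504]
eef_rot: [-3.141, 0.0, 1.639]
force: [-0.1, 0.1, -2.6]
grip_width: 0.0116
grip_force: 25.0
```

Run:
```python
from h import *
import pickle
o=get_obs(); print(o['time_s'],o['ee_pos'],np.degrees(o['eef_rot']),o['force'],o['grip_width'])
c=cam('wrist'); save(c,'w3'); pickle.dump(c,open('w3.pkl','wb')); print(-c['R'].T@c['t'])
P=cloud(c); near=(abs(P[...,0]-.535)<.09)&(abs(P[...,1]-.037)<.11)
for lo,hi in((.010,.018),(.021,.0245),(.0245,.03)):
    v=P[near&(P[...,2]>lo)&(P[...,2]<hi)]; 
    if len(v)>3: print(lo,len(v),cv2.minAreaRect((v[:,:2]*1000).astype(np.float32)),v.mean(0))
for q in ((.561,.0355,.014),(.549,.035,.014),(.550,.027,.026)): print(proj(c,q))
```

```text
5.45 [ 0.49965091 -0.11175489  0.1504225 ] [-1.79984264e+02  9.53378538e-06  9.39092160e+01] [-0.13712275  0.09227813 -2.58922836] 0.011624133684197768
[ 0.49398098 -0.03565775  0.32987524]
0.01 12569 ((526.3978271484375, -2.196258544921875), (76.34069061279297, 100.3698501586914), 3.7641329765319824) [ 5.26135392e-01 -1.45640667e-05  1.42247341e-02]
0.021 2419 ((565.76806640625, -0.5460281372070312), (36.037208557128906, 97.6343002319336), 3.2933225631713867) [0.57230061 0.00381866 0.02362642]
0.0245 1211 ((565.24853515625, -0.781829833984375), (34.92136764526367, 96.59870910644531), 3.071239471435547) [5.71546322e-01 1.18789150e-04 2.52054686e-02]
[379.11914464  20.94321412]
[363.59954872  20.50659631]
[366.84184359  28.63014437]
```

View pics/w3.png

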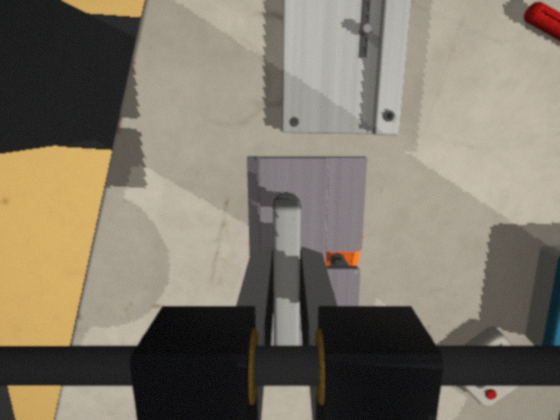

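The wrist view shows the held blade's back edge at u≈362 and its notch mouth at about (360,259). The holder is above it: shoulder face at u≈378–385, pin at (366,28). I'll measure both from this one frame.

Run:
```python
from h import *
import pickle
c=pickle.load(open('w3.pkl','rb')); P=cloud(c)
def fr(v,th): t=np.radians(th); return v[:,:2]@np.array([[np.cos(t),-np.sin(t)],[np.sin(t),np.cos(t)]])
V=P.reshape(-1,3); U=np.stack(np.meshgrid(np.arange(560),np.arange(420)),-1).reshape(-1,2)
n=(abs(V[:,0]-.535)<.09)&(abs(V[:,1]-.037)<.11)&(c['z_map'].ravel()>0)
# shoulder face edge: for each row, smallest x of pts z>.02
S=n&(V[:,2]>.0195)&(V[:,2]<.035)
pts=[]
for r in range(60,128,2):
    k=S&(U[:,1]==r); 
    if k.sum(): pts.append(V[k][np.argmin(V[k][:,0])])
pts=np.array(pts); f=np.polyfit(pts[:,1],pts[:,0],1); print('shoulder edge x=f(y)',f,'yaw',np.degrees(-np.arctan(f[0])),'rms',np.std(pts[:,0]-np.polyval(f,pts[:,1])),'x at .0355',np.polyval(f,.0355))
# bed front edge
B=n&(V[:,2]>.011)&(V[:,2]<.017); q=[]
for r in range(5,128,3):
    k=B&(U[:,1]==r); q.append(V[k][np.argmin(V[k][:,0])])
q=np.array(q); g=np.polyfit(q[:,1],q[:,0],1); print('front',np.degrees(-np.arctan(g[0])),np.polyval(g,.0355)); print('bed near end y min',V[B][:,1].min(), 'bed z',np.median(V[B][:,2]))
pin=S&(V[:,0]<np.polyval(f,V[:,1])-.004); print('pin pts',pin.sum(),V[pin].mean(0) if pin.any() else 0,U[pin].min(0) if pin.any() else 0,U[pin].max(0) if pin.any() else 0)
# blade
T=(V[:,2]>.115)&(V[:,2]<.165)&(U[:,1]<305)&(c['z_map'].ravel()>0)
D=T&(V[:,2]<.150); print('blade top z',np.percentile(V[D][:,2],[5,50,95]))
bk=[]
for r in list(range(162,245,3)):
    k=D&(U[:,1]==r)
    if k.any(): bk.append(V[k][np.argmax(V[k][:,0])])
bk=np.array(bk); h=np.polyfit(bk[:,1],bk[:,0],1); print('blade back yaw',np.degrees(-np.arctan(h[0])),'x at y=-.11',np.polyval(h,-.11),'ymax',np.percentile(V[D][:,1],99.5))
for r in range(244,276,2):
    k=D&(U[:,1]==r)&(U[:,0]>320)
    print(r,U[k][:,0].max() if k.any() else None,V[k][:,0].max().round(4) if k.any() else None,V[k][:,1].mean().round(4) if k.any() else None)
im=c['frame'][...,::-1]
a=cv2.resize(im[0:90,320:420],None,fx=6,fy=6,interpolation=cv2.INTER_CUBIC)[:540]
b=cv2.resize(im[240:280,315:375],None,fx=3.3,fy=3.3)
o=np.zeros((540,800,3),np.uint8); o[:,:600]=a; o[:132,600:798]=b
cv2.imwrite('pics/w3c.png',o)
```

```text
shoulder edge x=f(y) [-0.05432558  0.56338936] yaw 3.1095697814636214 rms 0.00015571857044138247 x at .0355 0.5614608036076932
front 3.0987813401440167 0.4868555761179769
bed near end y min -0.053388533725701987 bed z 0.014215269493187195
pin pts 114 [0.54957428 0.02697461 0.02515151] [360  23] [371  35]
blade top z [0.14284647 0.1442424  0.14536801]
blade back yaw 3.7774781163242257 x at y=-.11 0.5389044293745469 ymax -0.05651753099760536
244 361 0.5383 -0.102
246 361 0.5383 -0.1032
248 361 0.5384 -0.1043
250 360 0.5381 -0.1054
252 325 0.5194 -0.1071
254 325 0.5195 -0.1082
256 325 0.5197 -0.1095
258 325 0.5197 -0.1102
260 325 0.5199 -0.1117
262 None None None
264 None None None
266 356 0.5378 -0.1162
268 358 0.539 -0.1161
270 359 0.539 -0.1168
272 360 0.5395 -0.1179
274 360 0.5397 -0.1191
```

View pics/w3c.png

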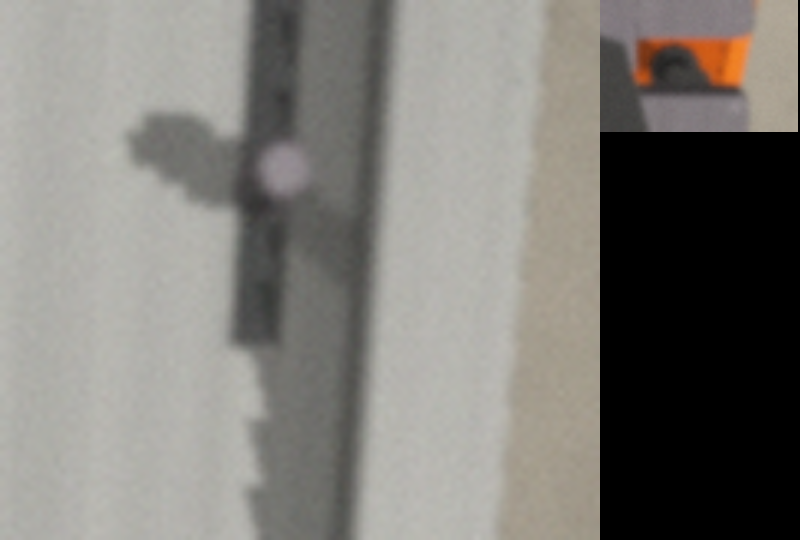

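The zoom shows a pale pin top at full-frame pixel (367.5,28) and the shoulder edge running straight. Pin at (0.550,0.027), holder yaw 3.1°, blade yaw 3.8°. I'll go above the pre-slide pose and lower to just above the pin.

>>> send_rows:
  rows:
    - {"dx": 0,"dy": 0,"dz": 0,"roll": 0.7,"jaw": 1}
    - {"dx": 20,"dy": 1.1,"dz": 0,"roll": 0,"jaw": 1}
    - {"dx": 30,"dy": 2,"dz": 0,"roll": 0,"jaw": 1}
    - {"dx": 30,"dy": 2,"dz": 0,"roll": 0,"jaw": 1}
    - {"dx": 30,"dy": 2,"dz": 0,"roll": 0,"jaw": 1}
    - {"dx": 20,"dy": 1,"dz": 10,"roll": 0,"jaw": 1}
    - {"dx": 8,"dy": 0,"dz": 20,"roll": 0,"jaw": 1}
    - {"dx": 0,"dy": 0,"dz": 30,"roll": 0,"jaw": 1}
    - {"dx": 0,"dy": 0,"dz": 25,"roll": 0,"jaw": 1}
    - {"dx": 0,"dy": 0,"dz": 15,"roll": 0,"jaw": 1}
    - {"dx": 0,"dy": 0,"dz": 5,"roll": 0,"jaw": 1}
    - {"dx": 0,"dy": 0,"dz": 0,"roll": 0,"jaw": 1}

```text
time_s: 6.5
ee_pos: [0.4999, 0.0247, 0.0444]
eef_rot: [-3.139, -0.0, 1.623]
force: [0.1, -0.1, -3.3]
grip_width: 0.0121
grip_force: 25.0
```

Run:
```python
from h import *
o=get_obs(); print(o['time_s'],o['ee_pos'],np.degrees(o['eef_rot']),o['force'],o['grip_width'])
c=cam('wrist'); s=cam('scene'); u,v=proj(c,(.5498,.0273,.026)); print(u,v,proj(c,(.5398,.0268,.04)))
a=cv2.resize(c['frame'][140:310,200:430,::-1],None,fx=3.4,fy=3.4,interpolation=cv2.INTER_CUBIC)
cv2.imwrite('pics/w4.png',a)
```

```text
6.5 [0.49992324 0.02465289 0.04443345] [-1.79869420e+02 -4.77198447e-03  9.29908200e+01] [ 0.11340164 -0.05601036 -3.28894882] 0.01209675378163249
375.34924556068074 249.4209283895049 [362.53401793 258.9012375 ]
```

View pics/w4.png

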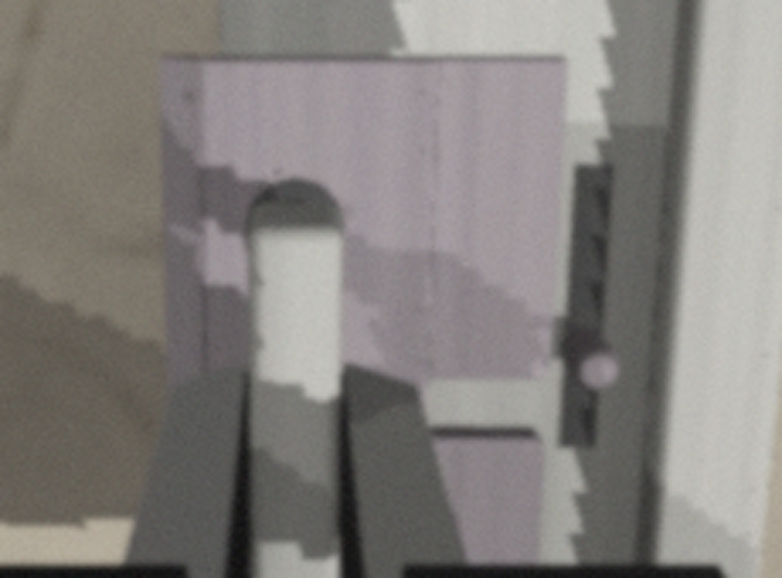

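The notch is at crop (490,408), i.e. full-frame (355,260). The pin top is at crop (599,370), i.e. (376.2,248.8). Next I'll compute the offset in the holder frame.

Run:
```python
from h import *
o=get_obs(); print(o['time_s'],o['ee_pos'],np.degrees(o['eef_rot'][2]))
c=cam('wrist')
f=lambda p,q:(200+p/3.4,140+q/3.4)
R=np.array([[np.cos(.0541),np.sin(.0541)],[-np.sin(.0541),np.cos(.0541)]])
pin=ray(c,*f(599,370),.026)[:2]
print('pin',pin)
for n,p in dict(top=(490,379),bot=(490,438)).items():
    q=ray(c,*f(*p),.038)[:2]; print(n,q,R@(pin-q))
q1=ray(c,*f(565,60),.038)[:2];q2=ray(c,*f(553,370),.038)[:2];q3=ray(c,*f(541,560),.038)[:2];print('back yaw',np.degrees(-np.arctan2(q1[0]-q3[0],q1[1]-q3[1])),R@(pin-q2),R@(pin-q3))
s1=ray(c,*f(692,60),.024)[:2];s3=ray(c,*f(656,560),.024)[:2];print('shoulder yaw',np.degrees(-np.arctan2(s1[0]-s3[0],s1[1]-s3[1])))
```

```text
6.6 [0.50096019 0.02492848 0.04626589] 93.02585996669603
pin [0.55190794 0.02720418]
top [0.53144907 0.02923667] [ 0.02031903 -0.0031358 ]
bot [0.53239255 0.01912961] [0.01992345 0.00700749]
back yaw 3.477264228350569 [ 0.01039158 -0.00463285] [0.01062721 0.02889309]
shoulder yaw 3.6254591709806117
```

Notch width measures 10.1 mm as expected, and the pin lies 1.9 mm to +y of the notch centre. I'll correct that and lower.

>>> send_rows:
  rows:
    - {"dx": 1.9,"dy": 0,"dz": 0,"roll": 0,"jaw": 1}
    - {"dx": 0,"dy": 0,"dz": 8,"roll": 0,"jaw": 1}
    - {"dx": 0,"dy": 0,"dz": 6,"roll": 0,"jaw": 1}
    - {"dx": 0,"dy": 0,"dz": 4,"roll": 0,"jaw": 1}
    - {"dx": 0,"dy": 0,"dz": 0,"roll": 0,"jaw": 1}
    - {"dx": 0,"dy": 0,"dz": 0,"roll": 0,"jaw": 1}
    - {"dx": 0,"dy": 0,"dz": 0,"roll": 0,"jaw": 1}

```text
time_s: 7.23
ee_pos: [0.5003, 0.0273, 0.0275]
eef_rot: [3.142, 0.0, 1.625]
force: [-0.6, -0.2, -2.9]
grip_width: 0.0122
grip_force: 25.0
```

>>> send_rows:
  rows:
    - {"dx": 0,"dy": 0,"dz": 1,"roll": 0,"jaw": 1}
    - {"dx": 0,"dy": 0,"dz": 0.5,"roll": 0,"jaw": 1}
    - {"dx": 0,"dy": 0,"dz": 0,"roll": 0,"jaw": 1}
    - {"dx": 0,"dy": 0,"dz": 0,"roll": 0,"jaw": 1}

```text
time_s: 7.57
ee_pos: [0.5003, 0.0273, 0.026]
eef_rot: [3.141, -0.0, 1.625]
force: [-1.1, -0.5, -2.7]
grip_width: 0.0116
grip_force: 25.0
```

>>> send_rows:
  rows:
    - {"dx": 0,"dy": 1,"dz": 0,"roll": 0,"jaw": 1}
    - {"dx": 0,"dy": 1,"dz": 0,"roll": 0,"jaw": 1}
    - {"dx": 0,"dy": 1,"dz": 0,"roll": 0,"jaw": 1}
    - {"dx": 0,"dy": 1,"dz": 0,"roll": 0,"jaw": 1}
    - {"dx": 0,"dy": 1,"dz": 0,"roll": 0,"jaw": 1}
    - {"dx": 0,"dy": 1,"dz": 0,"roll": 0,"jaw": 1}
    - {"dx": 0,"dy": 1,"dz": 0,"roll": 0,"jaw": 1}
    - {"dx": 0,"dy": 1,"dz": 0,"roll": 0,"jaw": 1}
    - {"dx": 0,"dy": 0,"dz": 0,"roll": 0,"jaw": 1}

```text
time_s: 8.32
ee_pos: [0.5084, 0.0278, 0.0259]
eef_rot: [3.142, 0.0, 1.625]
force: [0.2, -0.6, -2.7]
grip_width: 0.0119
grip_force: 25.0
```

>>> send_rows:
  rows:
    - {"dx": 0,"dy": 1,"dz": 0,"roll": 0,"jaw": 1}
    - {"dx": 0,"dy": 1,"dz": 0,"roll": 0,"jaw": 1}
    - {"dx": 0,"dy": 1,"dz": 0,"roll": 0,"jaw": 1}
    - {"dx": 0,"dy": 1,"dz": 0,"roll": 0,"jaw": 1}
    - {"dx": 0,"dy": 1,"dz": 0,"roll": 0,"jaw": 1}
    - {"dx": 0,"dy": 0,"dz": 0,"roll": 0,"jaw": 1}

```text
time_s: 8.82
ee_pos: [0.5134, 0.028, 0.026]
eef_rot: [3.141, 0.0, 1.625]
force: [-0.1, -0.5, -2.3]
grip_width: 0.012
grip_force: 25.0
```

>>> send_rows:
  rows:
    - {"dx": 0,"dy": 1,"dz": 0,"roll": 0,"jaw": 1}
    - {"dx": 0,"dy": 1,"dz": 0,"roll": 0,"jaw": 1}
    - {"dx": 0,"dy": 1,"dz": 0,"roll": 0,"jaw": 1}
    - {"dx": 0,"dy": 1,"dz": 0,"roll": 0,"jaw": 1}
    - {"dx": 0,"dy": 1,"dz": 0,"roll": 0,"jaw": 1}
    - {"dx": 0,"dy": 1,"dz": 0,"roll": 0,"jaw": 1}
    - {"dx": 0,"dy": 0.5,"dz": 0,"roll": 0,"jaw": 1}
    - {"dx": 0,"dy": 0,"dz": 0,"roll": 0,"jaw": 1}

```text
time_s: 9.48
ee_pos: [0.5198, 0.0284, 0.0259]
eef_rot: [3.142, 0.0, 1.625]
force: [0.8, 0.7, -2.7]
grip_width: 0.0119
grip_force: 25.0
```

>>> send_rows:
  rows:
    - {"dx": 0,"dy": 0.5,"dz": 0,"roll": 0,"jaw": 1}
    - {"dx": 0,"dy": 0.5,"dz": 0,"roll": 0,"jaw": 1}
    - {"dx": 0,"dy": 0.5,"dz": 0,"roll": 0,"jaw": 1}
    - {"dx": 0,"dy": 0,"dz": 0,"roll": 0,"jaw": 1}

```text
time_s: 9.82
ee_pos: [0.5213, 0.0285, 0.026]
eef_rot: [3.141, 0.0, 1.625]
force: [-0.5, 0.1, -2.8]
grip_width: 0.0119
grip_force: 25.0
```

>>> send_rows:
  rows:
    - {"dx": 0,"dy": 0.5,"dz": 0,"roll": 0,"jaw": 1}
    - {"dx": 0,"dy": 0.5,"dz": 0,"roll": 0,"jaw": 1}
    - {"dx": 0,"dy": 0,"dz": 0,"roll": 0,"jaw": 1}

```text
time_s: 10.07
ee_pos: [0.5222, 0.0285, 0.0259]
eef_rot: [-3.141, -0.0, 1.625]
force: [-1.0, 0.0, -1.0]
grip_width: 0.0115
grip_force: 25.0
```

>>> send_rows:
  rows:
    - {"dx": 0,"dy": 0.3,"dz": 0,"roll": 0,"jaw": 1}
    - {"dx": 0,"dy": 0.2,"dz": 0,"roll": 0,"jaw": 1}
    - {"dx": 0,"dy": 0,"dz": 0,"roll": 0,"jaw": 1}

```text
time_s: 10.32
ee_pos: [0.5223, 0.0285, 0.0258]
eef_rot: [-3.14, -0.0, 1.625]
force: [-5.2, -0.3, -0.8]
grip_width: 0.0116
grip_force: 25.0
```

>>> send_rows:
  rows:
    - {"dx": 0,"dy": 0.3,"dz": 0,"roll": 0,"jaw": 1}
    - {"dx": 0,"dy": 0,"dz": 0.4,"roll": 0,"jaw": 1}
    - {"dx": 0,"dy": 0,"dz": 0,"roll": 0,"jaw": 1}
    - {"dx": 0,"dy": 0,"dz": 0,"roll": 0,"jaw": 1}

```text
time_s: 10.65
ee_pos: [0.5223, 0.0286, 0.0255]
eef_rot: [-3.14, -0.0, 1.625]
force: [-7.7, -1.2, 2.5]
grip_width: 0.0118
grip_force: 25.0
```

>>> send_rows:
  rows:
    - {"dx": 0,"dy": -0.3,"dz": 0,"roll": 0,"jaw": 1}
    - {"dx": 0,"dy": 0,"dz": 0,"roll": 0,"jaw": 0.4}
    - {"dx": 0,"dy": 0,"dz": 0,"roll": 0,"jaw": 0.4}
    - {"dx": 0,"dy": 0,"dz": 0,"roll": 0,"jaw": 0.4}
    - {"dx": 0,"dy": 0,"dz": 0,"roll": 0,"jaw": 0.4}
    - {"dx": 0,"dy": 0,"dz": 0,"roll": 0,"jaw": 0.4}
  force: 5

```text
time_s: 11.15
ee_pos: [0.523, 0.0286, 0.0257]
eef_rot: [3.141, 0.0, 1.625]
force: [0.5, 0.3, -0.6]
grip_width: 0.028
grip_force: 0.0
```

>>> send_rows:
  rows:
    - {"dx": 0,"dy": 0,"dz": -5,"roll": 0,"jaw": 0.4}
    - {"dx": 0,"dy": 0,"dz": -10,"roll": 0,"jaw": 0.4}
    - {"dx": 0,"dy": 0,"dz": -20,"roll": 0,"jaw": 0.4}
    - {"dx": 0,"dy": 0,"dz": -30,"roll": 0,"jaw": 0.4}
    - {"dx": 0,"dy": 0,"dz": -35,"roll": 0,"jaw": 0.4}
    - {"dx": -30,"dy": -5,"dz": 0,"roll": 0,"jaw": 0.4}
    - {"dx": -35,"dy": -5,"dz": 0,"roll": 0,"jaw": 0.4}
    - {"dx": -25,"dy": 0,"dz": 0,"roll": 0,"jaw": 0.4}
    - {"dx": -10,"dy": 0,"dz": 0,"roll": 0,"jaw": 0.4}
    - {"dx": 0,"dy": 0,"dz": 0,"roll": 0,"jaw": 0.4}
    - {"dx": 0,"dy": 0,"dz": 0,"roll": 0,"jaw": 0.4}

```text
time_s: 12.07
ee_pos: [0.5182, -0.0715, 0.1259]
eef_rot: [3.141, -0.0, 1.624]
force: [-0.5, 0.2, -0.9]
grip_width: 0.0285
grip_force: 0.0
```

Run:
```python
from h import *
o=get_obs(); print(o['time_s'],o['ee_pos'],o['force'])
c=cam('wrist'); u,v=map(int,proj(c,(.545,.03,.02))); print(u,v)
v0=max(0,v-85);u0=u-115
cv2.imwrite('pics/w5.png',cv2.resize(c['frame'][v0:v0+170,u0:u0+230,::-1],None,fx=3.4,fy=3.4,interpolation=cv2.INTER_CUBIC))
P=cloud(c)[c['z_map']>0]; m=(abs(P[:,0]-.51)<.02)&(abs(P[:,1]-.03)<.045)&(P[:,2]>.012)&(P[:,2]<.025); print(m.sum(),np.percentile(P[m][:,2],[5,50,95]))
A=np.c_[P[m][:,:2],np.ones(m.sum())]; print('slopes',np.linalg.lstsq(A,P[m][:,2],rcond=None)[0])
```

```text
12.0667 [ 0.51820896 -0.07151956  0.1259239 ] [-0.53916809  0.18309561 -0.87268986]
331 76
4930 [0.01339705 0.0179725  0.02022722]
slopes [ 0.21884506  0.00477269 -0.09351444]
```

View pics/w5.png

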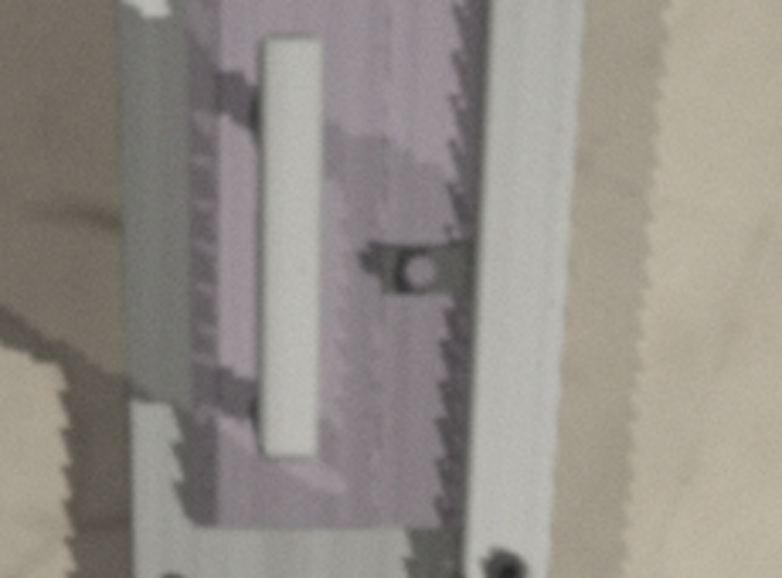

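The pin (420,270 in the crop) sits inside the notch. I'll check the edge gap and flatness numerically.

Run:
```python
from h import *
c=cam('wrist'); V=cloud(c); z=c['z_map']>0
R=np.array([[np.cos(.0541),np.sin(.0541)],[-np.sin(.0541),np.cos(.0541)]])
b=z&(V[...,2]>.046)&(V[...,2]<.058)&(abs(V[...,0]-.52)<.03)&(abs(V[...,1]-.028)<.05)
r=cv2.minAreaRect((V[b][:,:2]*1000).astype(np.float32)); print('bar',r,np.median(V[b][:,2]))
sh=[]
for y in range(10,150,3):
    k=z[y]&(V[y,:,2]>.0215)&(V[y,:,2]<.03)&(V[y,:,0]>.553)&(V[y,:,0]<.60)
    if k.any(): sh.append(V[y][k][np.argmin(V[y][k][:,0])])
sh=np.array(sh); f=np.polyfit(sh[:,1],sh[:,0],1); print('sh yaw',np.degrees(-np.arctan(f[0])))
bc=np.array(r[0])/1000; s=np.array([np.polyval(f,bc[1]),bc[1]]); print('bar->shoulder',(R@(s-bc))[0])
P=V[z]; x=(R@P[:,:2].T).T-R@s
m=(x[:,0]>-.03)&(x[:,0]<-.004)&(abs(x[:,1])<.05)&(abs(x[:,1])>.009)&(P[:,2]>.015)&(P[:,2]<.022)
A=np.c_[x[m],np.ones(m.sum())]; print(m.sum(),np.linalg.lstsq(A,P[m][:,2],rcond=None)[0])
```

```text
bar ((522.11328125, 27.403244018554688), (12.084184646606445, 75.59944152832031), 3.273083448410034) 0.05203577299812666
sh yaw 3.0346572937819625
bar->shoulder 0.03952569267355308
4259 [ 0.00245258 -0.00184446  0.01927592]
```

```bash
python3 -c "
from station import *
print(hand_in())"
```

```text
the job is handed in; nothing more can be done
None
```

The blade is seated in the holder with its notch over the pin, lying flat and released, and the job was handed in at about 12 s. The last look put its back edge within about 0.5 mm of the shoulder and 0.2° off parallel. The wrist force stayed under about 8 N during insertion, and the arm stayed clear of the timer, jar and cuvette box. No verdict came back.

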